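Weigh a drive unit on the beam scale and arrest the beam again

ROBOT

A 6-joint arm with a two-finger parallel gripper is mounted at the origin on a cart in front of the work surface, level with it; the furniture and walls round the work are solid. World frame = base frame: x ahead of the robot, y to its left, z up, the work surface at z = 0. Lengths are in m, angles in rad, forces in N, time in s.
With the tool pointing down it reaches from about 0.35 to 0.725 m from the base axis. Payload 4.3 kg.
Tool frame: the origin (TCP) lies at the very end of the fingers, on their centre line; the grasp point (between the pads) lies 19 mm behind it; z points along the fingers, y is the line along which they close (so a half turn about z gives the same grasp; the last joint's range is limited). The gripper opens to 85 mm and grips with 20 to 120 N. Pads are 22 mm wide; open, the fingers measure 114 mm over their backs; the gripper's body (76 mm by 85 mm) begins 54 mm behind the grasp point. The pads swing forward as they close: fully open they stand 13 mm farther back than shut.
Start: joints at [1.187, 0.377, 0.081, 1.274, 0, 1.46], TCP at [0.155, 0.554, 0.231] pointing down, gripper open.
Joint ranges: [-2.72, 2.72], [-0.84, 1.66], [-1.02, 1.22], [-1.77, 2.12], [-1.37, 1.28], [-3.14, 3.14]. Speed limits (rad/s): [2.57, 2.57, 3.14, 3.14, 3.14, 3.14].

INTERFACE

Orientations are given as a unit quaternion [w, x, y, z].
In Python, from bench import env, viewer gives the robot as it stands.
- The arm moves only by the tool move_arm, never from a script. Its argument "commands" is a list of rows, each a list of 4 numbers: the shift along the tool's x, y, z in mm, then the turn about the tool's z in degrees. In form: [[dx, dy, dz, roll], ...]. A call has 1 to 20 rows; each row is the pose to reach, as a shift and turn from the pose commanded when the call began, along the tool's axes at that moment; what a row does not reach only later rows make up. A row lasts 1/10 s, in which the tool goes at most 50 mm and 8.59 degrees, less where a joint would pass 70% of its speed; a pose out of reach is approached as far as the arm can. A call with a gripper value outside its range is refused whole. "gripper" is the finger opening in mm, from 0 to 85.4, set as the call begins (left out, the last holds). The fingers move at their own pace and stop on an object; the grip force is fixed at half the most. Time passes only in rows, so rows that repeat a pose let the fingers close. It gives the time, the measured TCP pose, the force, the opening and the grip force at its end, in the units of the state.
- env.state(): the state, without advancing time (a new reading comes with each control period).
- viewer.snapshot(name): name is "side" or "top" or "wrist"; returns the picture (480x640x3 uint8, red, green, blue); there is no depth.
- viewer.get_calibration(name): a dict with "vertical_fov" (degrees; the focal length in pixels is half the picture's height over the tangent of half this angle, whatever the lens; pixels are square), "cx", "cy" (the principal point, pixels), "extrinsics" (4x4, takes a point from camera to world coordinates); the wrist camera has in their place "hand_eye" (4x4, takes a point from camera to tool coordinates, whose origin is the TCP and whose axes are the flange's). Camera axes: x right, y down, z forward; pixel columns grow to the right and rows downward; lengths in m; the calibration is good to about 2 mm. A picture is of the moment at which its call begins: read the wrist's pose just before it. get_calibration takes no time and is no camera call.
- env.finish_job(): hands the job in; it is judged then, once.
Trained networks look in the newest picture that a camera, given by its name, has taken for a name from the list of things; names that differ only in an ending like _2 or _b are one class to them, and where a whole thing is asked for, a point or a joint stands for the part that bears it (a point fixed in the world has none). Each returns a list of dicts, best first, with "confidence" (0 to 1); they miss things now and then, are a little off and sometimes report something else, mostly with a low value. They report only what shows in the picture. A call takes as long as a camera call. They do not tell look-alikes from the thing itself.
- viewer.find_in(name, camera): "point" ([x, y, z] in m, in world coordinates, good to about 4 mm: the middle of the surface that is visible of it).
- viewer.cut_out(name, camera): "region" (480x640 bool, what is visible of it).
- viewer.mark_of(name, camera): "point" ([x, y, z] in m, in world coordinates, good to about 4 mm: a listed point, or the origin of a listed thing).
The state is a dict: "time": time; "qpos": joint angles; "joint_velocities": joint speeds; "joint_torque": joint torques, N m; "position": TCP position; "tool_rot": TCP orientation; "contact_force": force on the tool from outside, world axes, zero at the start; "moment": the same for the moment, N m; "width": finger opening in m; "gripper_force": force on a finger pad.
Only numpy, scipy, OpenCV 4.12 (cv2) and the standard library are available. Lean on these libraries where they do the work, as an engineer would, in place of code of your own. Each camera call takes 0.05 s, during which the arm holds its last target. There are 200 camera calls.

TASK

Weigh the drive unit that stands on the pan of the beam scale: set the sliding poise so that, when you ease the arrest lever at the front fully over to the right, the freed beam comes to rest level and stays so for a couple of seconds; then swing the lever fully back to the left so that the beam is arrested again. Swing the lever without a jerk so that the beam does not slam, feel for the lever's stops without forcing them, and shift the poise only while the beam is arrested (lever home at the left): never touch the beam or poise while the beam is free. Leave the unit on the pan and the things around the scale where they are.

Things in the scene. Friction and masses are not known exactly. Their poses are not given: they have to be found in the camera images.
- scale: fixed base of a grey beam scale: slab 410 mm long (y), 120 deep (x from -40 to +80 mm), 32 high, with a column 142 mm high (y +-18, x +-32 mm) that holds the beam's pivot at z = 130 mm. Origin: on the bench under the pivot. x points away from the front (lever) side, y along the beam to the pan, z up. Pan at y = +100 mm; white index plate, up to z = 182 mm, at y = -216 to -252 mm, x = 12 mm
- arrest_lever (a joint): swing of the arrest lever, rad: 0 = home at the left (pan side), beam arrested; 1.4 = fully over to the right, beam free; firm stops at both ends. Axis along the scale's x at y = 0, z = 22 mm. Its cam lowers two posts under the beam by 10 mm, in step with its swing. It stays where it is left and takes 3 to 6 N at the knob. Take 0.7 s or more for a swing and meet the stops slowly
- lever_knob (a point): middle of the lever's black knob, a bar of 18 mm diameter, 34 mm long, pointing to the front (scale -x). Its arc (66 mm radius) in scale mm: home (-66, 42, 73), top (-66, 0, 88), fully over (-66, -42, 73). The beam and poise are close behind and above: come from the front, tool tilted 25 to 45 degrees. Fingers held on both sides can push it either way
- beam (a joint): tilt of the beam, rad: 0 = level, positive = pan side up (poise too far out), negative = pan side down (poise too far in); stops at -0.16 and 0.16. Free, it settles within 1.5 s at 0.0041 rad per mm that the poise is off the balance point (over 39 mm off it lies on a stop). Arrested, it is held within 0.015 rad of level
- beam_tip (a point): fine tip of the beam beyond the poise, 239 mm from the pivot. The beam is an aluminium bar 12 mm wide (x) and 16 mm high, from y = +105 to -220 mm of the scale, the tip playing before the index plate; it carries the poise and the pan, a steel plate of 110 mm diameter
- poise (a joint): place of the poise along the beam, m: 0 = innermost (75 mm from the pivot), 0.110 = outermost; grows towards the index plate (scale -y). It slides at about 2 N and stays where it is left. Units of this kind balance somewhere between 0.040 and 0.110
- poise_post (a point): top of the upright round post (16 mm diameter, 31 mm tall) on the poise, a dark steel block of 38 x 36 x 36 mm on the beam; with the beam level the post's top is 179 mm and the block's top 148 mm over the bench. The post can be pushed along the beam from either side
- drive_unit: the drive unit being weighed, a round black and pale grey drum of 56 x 52 x 64 mm, about 0.22 to 0.38 kg, standing on the pan. Origin: middle of its underside
- pan_top (a point): middle of the pan's top face, 170 mm over the bench when the beam is level; the pan always stays level
- waiting_unit: another drive unit, waiting on the bench to the left of the scale (bystander). Origin: middle of its underside
- label_roll: roll of white labels, 69 mm in diameter, 34 mm high, left of the scale (bystander). Origin: middle of its underside
There are look-alikes about, which are no part of the job. What is shaped like the drive_unit but orange or yellow is not meant.

How it is judged:
By the outcome, as a careful person would: the job done as asked, in the order asked, and still so for the second after the job is handed in, with the robot touching nothing.
It also fails if it takes over 72 s, if anything falls off the work surface, if the arm or the gripper's body presses on something with over 40 N, if the wrist force passes 120 N, or if a joint passes its speed limit or range.

## Working session

There is one attempt and no reset: what is moved stays moved. The work goes in short steps, Python scripts to look and compute and a tool call to move; the robot and the scene stay as the last step left them, time stands still between calls to the robot, and variables do not carry over. Pictures are saved under pics/ and viewed, at most 10 in all, crops included, and the job is handed in when it is done.

Besides the shell and the picture viewer there is one more tool, called after "Emit:" as name([rows], argument=value, ...), one row to a line, values as JSON. move_arm: Moves the arm, as the interface text tells. Its arguments: {"type":"object","properties":{"commands":{"type":"array"},"gripper":{"type":"number"}},"required":["commands"]}

```bash
mkdir -p pics; ls; cat > h.py <<'E'
import numpy as np, cv2
from bench import env, viewer
def show(*cams):
    return {c: viewer.snapshot(c) for c in cams}
def save(img,name): cv2.imwrite('pics/'+name+'.png', img[:,:,::-1])
E
python3 - <<'E'
from h import *
np.set_printoptions(precision=4,suppress=True)
s=env.state();print(s)
im=show('side','top')
save(im['side'],'s0');save(im['top'],'t0')
for c in ('side','top'):
    k=viewer.get_calibration(c);print(c,k)
    for n in ('scale','lever_knob','poise_post','beam_tip','pan_top','drive_unit','waiting_unit','label_roll'):
        print(c,n,[(np.round(d['point'],4),round(d['confidence'],2)) for d in viewer.mark_of(n,c)[:3]])
E
```

```text
pics
{'time': 0.0, 'qpos': array([1.1867, 0.378 , 0.0796, 1.2744, 0.    , 1.4605]), 'joint_velocities': array([-0.0008, -0.0005,  0.0004, -0.0002,  0.0011,  0.0009]), 'joint_torque': array([  0.0024, -46.3607,  26.9873,   0.0211,   0.0001,   0.    ]), 'position': array([0.1552, 0.553 , 0.2304]), 'tool_rot': array([-0.0003,  0.1365,  0.9906, -0.001 ]), 'contact_force': array([-0.0263, -0.607 ,  0.5796]), 'moment': array([ 0.0082, -0.0473, -0.0242]), 'gripper_force': 0.0, 'width': 0.08537656001931095}
side {'vertical_fov': 44.39959607314321, 'cx': 331.5888112058309, 'cy': 238.97912067559145, 'extrinsics': array([[-0.9193, -0.2075,  0.3345,  0.1424],
       [-0.3934,  0.5123, -0.7634,  1.3035],
       [-0.0129, -0.8334, -0.5526,  0.8354],
       [ 0.    ,  0.    ,  0.    ,  1.    ]])}
side scale [(array([0.5743, 0.2883, 0.0026]), 0.8)]
side lever_knob [(array([0.5095, 0.3335, 0.0729]), 0.75), (array([ 0.5788,  0.5567, -0.0006]), 0.47)]
side poise_post [(array([0.5792, 0.1914, 0.1812]), 0.76), (array([0.5741, 0.3953, 0.1704]), 0.37)]
side beam_tip [(array([0.5868, 0.0527, 0.1289]), 0.84)
[... 526 characters left out ...]
-0.9888,  0.1481,  0.4036],
       [-0.9997,  0.021 ,  0.015 ,  0.3506],
       [-0.018 , -0.1478, -0.9889,  1.1824],
       [ 0.    ,  0.    ,  0.    ,  1.    ]])}
top scale [(array([ 0.5814,  0.2875, -0.0021]), 0.72)]
top lever_knob [(array([0.5102, 0.3346, 0.0732]), 0.75)]
top poise_post [(array([0.5772, 0.1896, 0.1803]), 0.68)]
top beam_tip [(array([0.5879, 0.0553, 0.1326]), 0.78)]
top pan_top [(array([0.5767, 0.392 , 0.1751]), 0.75)]
top drive_unit [(array([0.5735, 0.3993, 0.17  ]), 0.93), (array([0.4659, 0.1498, 0.0014]), 0.93), (array([ 0.4646,  0.4586, -0.0011]), 0.72)]
top waiting_unit [(array([0.4979, 0.5972, 0.0037]), 0.58)]
top label_roll [(array([0.5777, 0.5549, 0.0003]), 0.94)]
```

View pics/s0.png

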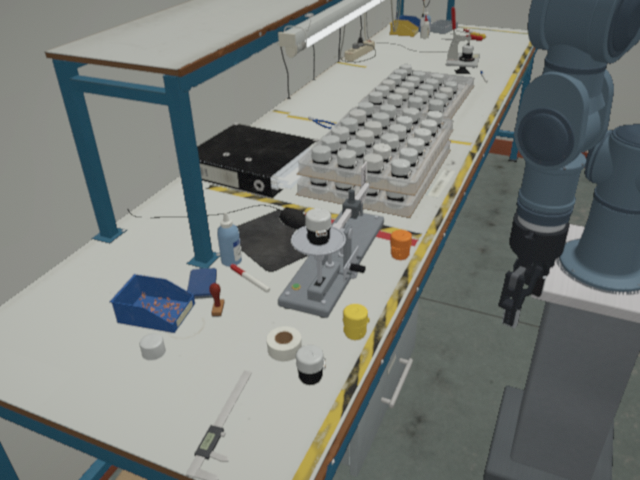

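View pics/t0.png

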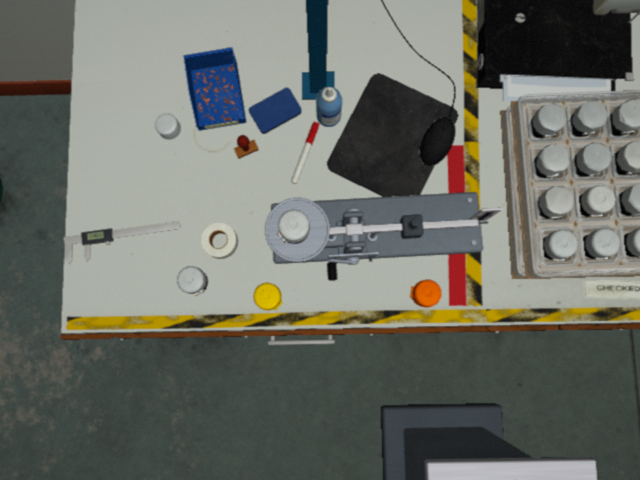

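The scale stands with its beam along world y. The lever knob is at side (357,268) and the poise post at top (411,219). The unit on the pan is at top (294,226), and the orange and yellow drums are decoys.

```bash
cat >> h.py <<'E'
from scipy.spatial.transform import Rotation as R
np.set_printoptions(precision=4,suppress=True)
O=np.array([0.579,0.294,0.]); TH=np.arctan2(0.012,0.341)
SC=R.from_euler('z',TH).as_matrix()
def W(x,y,z): return O+SC@(np.array([x,y,z])/1000)
def S(p): return SC.T@(np.array(p)-O)*1000
def pose():
    s=env.state(); q=s['tool_rot']; return s['position'],R.from_quat([q[1],q[2],q[3],q[0]]).as_matrix(),s
def goto(*p):   # shift in tool mm to scale point, and roll to align tool y with scale y
    t,M,s=pose(); d=M.T@(W(*p)-t)*1000
    a=M.T@(SC@[0,1,0]); print('shift',d.round(1),'roll',np.degrees(np.arctan2(-a[0],a[1])).round(2),'now(scale)',S(t).round(1),'t',s['time'],'F',s['contact_force'].round(1))
E
python3 - <<'E'
from h import *
print(viewer.get_calibration('wrist'))
goto(0,-104,235)
E
```

```text
{'vertical_fov': 63.428993617352326, 'cx': 321.97916098678445, 'cy': 240.17033814512172, 'hand_eye': array([[ 0.0003, -0.9599, -0.2804,  0.0698],
       [ 1.    ,  0.0001,  0.001 , -0.0002],
       [-0.0009, -0.2804,  0.9599, -0.1423],
       [ 0.    ,  0.    ,  0.    ,  1.    ]])}
shift [-509.6 -234.5   -3.7] roll -17.7 now(scale) [-414.1  274.4  231.4] t 0.9 F [-0.  -0.3 -0.7]
```

Emit:
move_arm([
  [-130,-60,-10,-8.5],
  [-260,-120,-10,-17],
  [-400,-185,-10,-17.7],
  [-510,-234,-4,-17.7],
  [-510,-234,-4,-17.7],
  [-510,-234,-4,-17.7],
  [-510,-234,-4,-17.7],
  [-510,-234,-4,-17.7],
  [-510,-234,-4,-17.7],
  [-510,-234,-4,-17.7],
  [-510,-234,-4,-17.7],
  [-510,-234,-4,-17.7],
  [-510,-234,-4,-17.7],
  [-510,-234,-4,-17.7],
], gripper=30)

```text
time: 2.3
position: [0.5829, 0.1905, 0.2351]
tool_rot: [-0.0, -0.017, 1.0, 0.0]
contact_force: [0.5, 0.3, 0.6]
width: 0.0299
gripper_force: 0.0
```

```bash
python3 - <<'E'
from h import *
goto(0,-104,165)
im=show('wrist');save(im['wrist'],'w1')
for n in ('poise_post','beam_tip'):
    for d in viewer.mark_of(n,'wrist')[:2]: print(n,S(d['point']),d['confidence'])
E
```

```text
shift [ 0.2 -0.4 70.1] roll -0.03 now(scale) [   0.3 -103.6  235.1] t 2.3 F [0.5 0.3 0.6]
poise_post [   2.1966 -105.3424  178.6   ] 0.68
beam_tip [  -0.9627 -240.615   129.1   ] 0.67
```

View pics/w1.png

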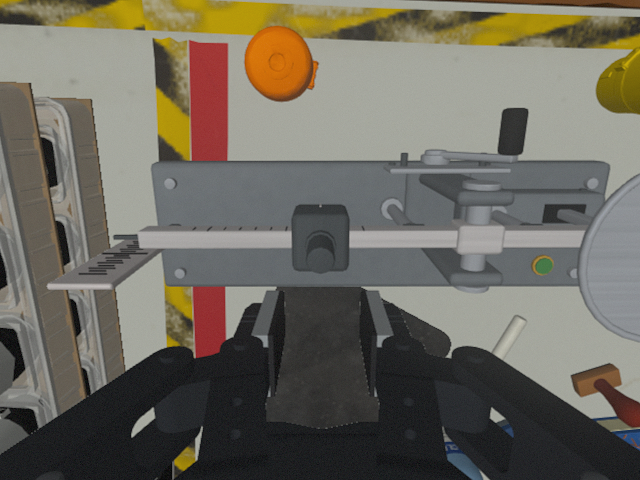

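The wrist view shows the poise post at (320,255), centred between the fingers. I'll lower, narrow the opening and push the poise to about 75 mm.

Emit:
move_arm([
  [0,0,40,0],
  [0,0,65,0],
  [0,0,72,0],
  [0,0,73,0],
])

```text
time: 2.85
position: [0.5817, 0.1911, 0.1617]
tool_rot: [-0.001, -0.018, 1.0, -0.0]
contact_force: [-0.0, -0.6, 0.6]
width: 0.0298
gripper_force: 0.0
```

Emit:
move_arm([
  [0,0,0,0],
  [0,0,0,0],
  [0,-4,0,0],
  [0,-9,0,0],
  [0,-15,0,0],
  [0,-22,0,0],
  [0,-29,0,0],
  [0,-36,0,0],
  [0,-42,0,0],
  [0,-46,0,0],
  [0,-48,0,0],
  [0,-48,0,0],
  [0,-46,0,0],
], gripper=20)

```text
time: 4.15
position: [0.5842, 0.1439, 0.1619]
tool_rot: [-0.001, -0.017, 1.0, -0.001]
contact_force: [-0.4, 0.1, 0.2]
width: 0.0201
gripper_force: 0.0
```

```bash
python3 - <<'E'
from h import *
print(env.state()['width'])
goto(0,-150,240)
im=show('wrist');save(im['wrist'],'w2')
for d in viewer.mark_of('poise_post','wrist')[:2]: print(S(d['point']),d['confidence'])
E
```

```text
0.020090363881606264
shift [  0.1   0.1 -78.1] roll -0.03 now(scale) [  -0.  -150.2  161.9] t 4.15 F [-0.4  0.1  0.2]
```

Emit:
move_arm([
  [0,0,-40,0],
  [0,0,-80,0],
  [40,40,-80,0],
  [80,85,-80,0],
  [120,130,-80,0],
  [130,171,-60,0],
  [130,171,-10,0],
  [130,171,40,0],
  [130,171,85,0],
  [130,171,105,0],
  [130,171,105,0],
], gripper=60)

```text
time: 5.35
position: [0.4449, 0.3088, 0.0531]
tool_rot: [-0.004, -0.018, 1.0, -0.002]
contact_force: [0.3, 0.4, -0.2]
width: 0.0599
gripper_force: 0.0
```

```bash
python3 - <<'E'
from h import *
goto(-85,21,57)
im=show('side','wrist');
save(np.hstack([im['wrist'][::1,:][:480,:],]),'w3')
for c in im:
  for n in ('lever_knob','poise_post','beam_tip'):
    for d in viewer.mark_of(n,c)[:1]: print(c,n,S(d['point']),d['confidence'])
E
```

```text
shift [-48.5   1.4  -4.3] roll 0.03 now(scale) [-133.5   19.6   53.1] t 5.35 F [ 0.3  0.4 -0.2]
side lever_knob [-69.013   40.6523  69.8   ] 0.69
side poise_post [  -4.8946 -147.6192  179.5   ] 0.6
```

View pics/w3.png

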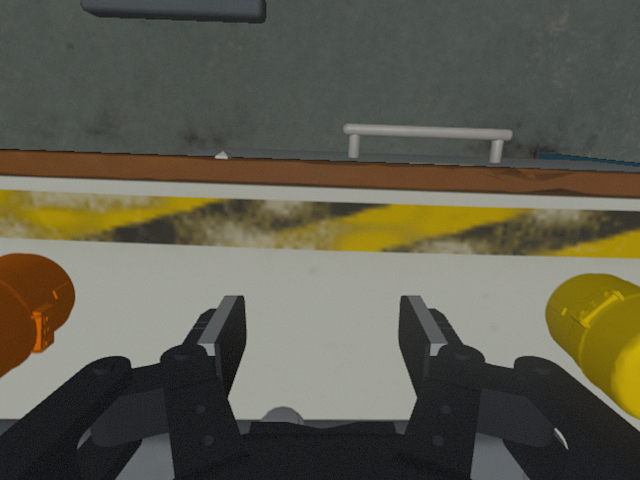

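The wrist view shows the gripper low in front of the scale with nothing nearby; the orange and yellow drums are clear at either side. I'll move in around the knob.

Emit:
move_arm([
  [-15,3,-3,0],
  [-30,4,-3,0],
  [-42,4,-3,0],
  [-47,4,-3,0],
  [-47,4,-3,0],
])

```text
time: 6.25
position: [0.4966, 0.3166, 0.0608]
tool_rot: [0.001, -0.017, 1.0, 0.0]
contact_force: [-0.5, 0.4, 0.5]
width: 0.0599
gripper_force: 0.0
```

```bash
python3 - <<'E'
from h import *
goto(-86,23.5,55)
im=show('top');save(im['top'][180:300,220:500],'t3')
E
```

```text
shift [ 4.5 -1.9  5.8] roll -0.04 now(scale) [-81.5  25.4  60.8] t 6.25 F [-0.5  0.4  0.5]
```

Emit:
move_arm([
  [3,-2,4,0],
  [3,-4,5,0],
  [3,-6,5,0],
  [3,-9,5,0],
  [3,-13,5,0],
  [3,-17,5,0],
  [3,-22,5,0],
  [3,-27,5,0],
  [3,-32,5,0],
  [3,-37,5,0],
  [3,-42,5,0],
  [3,-47,5,0],
  [3,-52,5,0],
  [3,-57,5,0],
  [3,-62,5,0],
  [3,-66,5,0],
  [3,-70,5,0],
  [3,-73,5,0],
  [3,-75,5,0],
  [3,-77,5,0],
])

```text
time: 8.3
position: [0.4944, 0.2391, 0.0546]
tool_rot: [-0.001, -0.018, 1.0, -0.0]
contact_force: [0.2, 4.3, -2.4]
width: 0.0597
gripper_force: 2.2
```

Emit:
move_arm([
  [0,-2,0,0],
  [0,-4,0,0],
  [0,-6,0,0],
  [0,-7,0,0],
  [0,-8,0,0],
  [0,-8,0,0],
])

```text
time: 8.9
position: [0.4953, 0.2312, 0.0552]
tool_rot: [-0.0, -0.018, 1.0, -0.0]
contact_force: [-0.4, 3.8, -3.3]
width: 0.06
gripper_force: 2.2
```

```bash
python3 - <<'E'
from h import *
goto(-86,-63,55)
im=show('top','side');save(np.hstack([cv2.resize(im['top'][180:300,230:500],None,fx=1.5,fy=1.5)[:180,:400],cv2.resize(im['side'][170:320,260:420],(400,375))[:180]]),'ts4')
save(im['side'],'s4')
for c in im:
  for n in ('lever_knob','poise_post','beam_tip','pan_top'):
    for d in viewer.mark_of(n,c)[:1]: print(c,n,S(d['point']),d['confidence'])
E
```

```text
shift [ 0.1 -3.2  0.2] roll -0.0 now(scale) [-85.9 -59.8  55.2] t 8.9 F [-0.4  3.8 -3.3]
top lever_knob [-66.5594 -37.4824  78.9   ] 0.63
top poise_post [-68.6862 -38.208   79.    ] 0.58
top beam_tip [  -0.7362 -237.0207  138.8   ] 0.81
top pan_top [ -0.3702 100.3751 167.7   ] 0.61
side lever_knob [-71.7697 309.2153   1.3   ] 0.74
side poise_post [  -4.3513 -149.2393  183.9   ] 0.66
side beam_tip [  -2.1831 -241.1724  138.6   ] 0.56
side pan_top [ -1.8261  93.1218 166.5   ] 0.86
```

Emit:
move_arm([
  [0,-1,0,0],
  [0,-2,0,0],
  [0,-3,0,0],
  [0,-3,0,0],
])

```text
time: 9.8
position: [0.4961, 0.2287, 0.0553]
tool_rot: [0.0, -0.018, 1.0, 0.0]
contact_force: [-1.1, 5.1, -3.3]
width: 0.0595
gripper_force: 2.4
```

Emit:
move_arm([
  [0,-1,0,0],
  [0,-2,0,0],
  [0,-2,0,0],
])

```text
time: 10.1
position: [0.4964, 0.2269, 0.0553]
tool_rot: [0.0, -0.018, 1.0, 0.001]
contact_force: [0.5, 5.1, -3.6]
width: 0.0598
gripper_force: 2.7
```

Emit:
move_arm([
  [0,-1,0,0],
  [0,-2,0,0],
  [0,-2,0,0],
])

```text
time: 10.4
position: [0.4966, 0.2251, 0.0554]
tool_rot: [0.001, -0.018, 1.0, 0.001]
contact_force: [0.9, 5.4, -4.6]
width: 0.0598
gripper_force: 3.0
```

Emit:
move_arm([
  [0,-1,0,0],
  [0,-1,0,0],
])

```text
time: 10.6
position: [0.4967, 0.225, 0.0554]
tool_rot: [0.001, -0.018, 1.0, 0.002]
contact_force: [-0.1, 9.3, -5.0]
width: 0.0604
gripper_force: 4.3
```

```bash
python3 - <<'E'
from h import *
goto(-86,-63,55)
im=show('top','side')
save(im['side'],'s5')
for c in im:
  for n in ('lever_knob','beam_tip','pan_top','poise_post'):
    for d in viewer.mark_of(n,c)[:1]: print(c,n,S(d['point']),d['confidence'])
E
```

```text
shift [1.3 3.1 0.4] roll 0.03 now(scale) [-84.7 -66.1  55.4] t 10.6 F [-0.1  9.3 -5. ]
top lever_knob [-68.4207 -47.7232  71.3   ] 0.49
top beam_tip [  9.5105 261.7274   0.9   ] 0.41
top pan_top [  0.9185 100.0296 168.9   ] 0.77
side lever_knob [-68.6833 -43.8116  72.9   ] 0.57
side beam_tip [   0.5905 -241.9705  137.7   ] 0.8
side pan_top [ -1.3997  96.7091 169.1   ] 0.7
side poise_post [  -3.8741 -147.0547  186.9   ] 0.85
```

The lever is at its stop (9 N) and the tip sits about 8 mm high, so the poise is too far in. I'll back off without touching anything and look at the index plate.

Emit:
move_arm([
  [0,6,0,0],
  [0,14,0,0],
  [10,14,0,0],
  [25,14,0,0],
  [40,18,0,0],
  [55,22,0,0],
  [55,22,-30,0],
  [55,10,-75,0],
  [30,-5,-110,0],
  [0,-22,-115,0],
  [-20,-22,-115,0],
  [-20,-22,-115,0],
  [-20,-22,-115,0],
], gripper=60)

```text
time: 12.4
position: [0.5158, 0.2017, 0.1699]
tool_rot: [-0.001, -0.017, 1.0, -0.0]
contact_force: [-0.9, -0.3, -0.9]
width: 0.06
gripper_force: 0.0
```

```bash
cat >> h.py <<'E'
def look(tag,crop=None):
    t,M,s=pose(); im=viewer.snapshot('wrist'); save(im,tag)
    k=viewer.get_calibration('wrist'); T=np.eye(4); T[:3,:3]=M; T[:3,3]=t; E=T@k['hand_eye']
    f=240/np.tan(np.radians(k['vertical_fov']/2))
    def proj(x,y,z):
        c=E[:3,:3].T@(W(x,y,z)-E[:3,3]); return f*c[0]/c[2]+k['cx'],f*c[1]/c[2]+k['cy']
    return im,proj
E
python3 - <<'E'
from h import *
goto(-60,-90,170)
im,pr=look('w6')
for z in (120,130,140,150): print(z,np.round(pr(0,-239,z),1))
u,v=map(int,pr(0,-239,130)); 
x0,y0=max(u-60,0),max(v-60,0); save(cv2.resize(im[y0:y0+110,x0:x0+150],None,fx=5,fy=5,interpolation=cv2.INTER_CUBIC),'w6c'); print(x0,y0)
for d in viewer.mark_of('beam_tip','wrist')[:1]: print(S(d['point']),d['confidence'])
viewer.snapshot('side')
for d in viewer.mark_of('beam_tip','side')[:1]: print(S(d['point']),d['confidence'])
E
```

```text
shift [-6.4 -0.  -0.1] roll -0.02 now(scale) [-66.4 -90.  169.9] t 12.4 F [-0.9 -0.3 -0.9]
120 [ 62.9 374.6]
130 [ 51.2 385.7]
140 [ 38.5 397.9]
150 [ 24.4 411.3]
0 325
[  -1.1978 -241.6073  137.9   ] 0.62
[  -5.1332 -148.7115  182.7   ] 0.41
```

View pics/w6c.png

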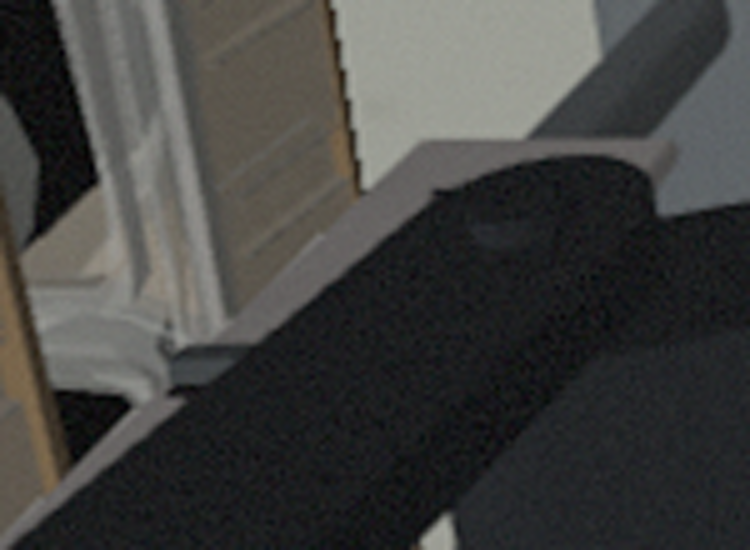

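The crop shows the dark tip at about pixel (36,398), partly hidden by the gripper linkage, which gives a tip z of about 140 (10 mm high). I'll arrest first, approaching with closed fingers to the right of the knob.

Emit:
move_arm([
  [30,8,-5,0],
  [50,18,0,0],
  [50,18,40,0],
  [50,18,80,0],
  [50,18,105,0],
  [50,18,112,0],
  [50,18,112,0],
  [50,18,112,0],
], gripper=0)

```text
time: 13.4
position: [0.467, 0.2188, 0.0596]
tool_rot: [0.001, -0.018, 1.0, 0.0]
contact_force: [1.0, 0.3, 0.1]
width: -0.0001
gripper_force: 0.0
```

```bash
python3 - <<'E'
from h import *
goto(-85,-72,58);print(env.state()['width'])
E
```

```text
shift [-29.6  -0.8   1.7] roll 0.01 now(scale) [-114.6  -71.2   59.6] t 13.4 F [1.  0.3 0.1]
-0.00011886352241821308
```

Emit:
move_arm([
  [-10,0,0,0],
  [-20,0,0,0],
  [-28,0,0,0],
  [-28,2,0,0],
  [-28,5,0,0],
  [-28,8,0,0],
  [-28,12,0,0],
  [-28,16,0,0],
  [-28,21,0,0],
  [-28,26,0,0],
  [-28,31,0,0],
  [-28,36,0,0],
  [-28,41,0,0],
  [-28,46,0,0],
  [-28,51,0,0],
  [-28,56,0,0],
  [-28,61,0,0],
  [-28,66,0,0],
  [-28,70,0,0],
  [-28,73,0,0],
])

```text
time: 15.4
position: [0.491, 0.2922, 0.0575]
tool_rot: [-0.001, -0.018, 1.0, -0.001]
contact_force: [0.3, -5.2, -3.3]
width: -0.0001
gripper_force: 2.3
```

Emit:
move_arm([
  [0,3,0,0],
  [0,5,0,0],
  [0,7,0,0],
  [0,9,0,0],
  [0,10,0,0],
  [0,10,0,0],
])

```text
time: 16.0
position: [0.4909, 0.3022, 0.0581]
tool_rot: [-0.0, -0.018, 1.0, -0.0]
contact_force: [0.6, -4.5, -2.7]
width: -0.0001
gripper_force: 2.3
```

```bash
python3 - <<'E'
from h import *
goto(-85,19,58)
im=show('side','top');save(im['side'],'s7')
for c in im:
  for n in ('lever_knob','beam_tip','poise_post'):
    for d in viewer.mark_of(n,c)[:1]: print(c,n,S(d['point']),d['confidence'])
E
```

```text
shift [-2.8  7.7  0.1] roll -0.0 now(scale) [-87.8  11.3  58.1] t 16.0 F [ 0.6 -4.5 -2.7]
side lever_knob [-66.722  34.668  77.5  ] 0.51
side poise_post [-3.1755 -2.0896  2.1   ] 0.68
top beam_tip [  -2.7405 -239.9521  133.8   ] 0.68
top poise_post [  -3.4342 -148.7713  182.3   ] 0.91
```

Emit:
move_arm([
  [0,2,0,0],
  [0,4,0,0],
  [0,5,0,0],
  [0,6,0,0],
  [0,6,0,0],
])

```text
time: 16.9
position: [0.4911, 0.3077, 0.0581]
tool_rot: [0.0, -0.017, 1.0, -0.001]
contact_force: [1.6, -6.2, -3.9]
width: 0.0002
gripper_force: 2.9
```

Emit:
move_arm([
  [0,1,0,0],
  [0,2,0,0],
  [0,2,0,0],
])

```text
time: 17.2
position: [0.491, 0.3091, 0.0579]
tool_rot: [0.0, -0.017, 1.0, -0.001]
contact_force: [1.2, -6.1, -4.2]
width: 0.0001
gripper_force: 3.6
```

Emit:
move_arm([
  [0,1,0,0],
  [0,2,0,0],
  [0,2,0,0],
])

```text
time: 17.5
position: [0.491, 0.3094, 0.0579]
tool_rot: [0.0, -0.017, 1.0, -0.003]
contact_force: [1.8, -11.9, -1.9]
width: 0.0001
gripper_force: 6.0
```

Emit:
move_arm([
  [0,1,0,0],
  [0,1,0,0],
])

```text
time: 17.7
position: [0.491, 0.3095, 0.0578]
tool_rot: [0.0, -0.016, 1.0, -0.004]
contact_force: [1.2, -13.9, -1.8]
width: 0.0001
gripper_force: 7.1
```

Emit:
move_arm([
  [0,-3,0,0],
  [5,-8,0,0],
  [25,-8,0,0],
  [40,-15,-10,0],
  [40,-35,-60,0],
  [40,-55,-110,0],
  [40,-80,-150,0],
  [25,-110,-182,0],
  [-20,-140,-182,0],
  [-60,-160,-182,0],
  [-87,-171,-182,0],
  [-87,-171,-182,0],
  [-87,-171,-182,0],
  [-87,-171,-182,0],
], gripper=30)

```text
time: 19.1
position: [0.5833, 0.1467, 0.241]
tool_rot: [0.0, -0.018, 1.0, 0.001]
contact_force: [-0.9, -0.1, 1.4]
width: 0.0299
gripper_force: 0.0
```

```bash
python3 - <<'E'
from h import *
goto(0,-150,162)
im,pr=look('w8')
print(pr(0,-150,179),[np.round(pr(0,-239,z),1) for z in (125,130,135,140)])
for n in ('poise_post','beam_tip'):
  for d in viewer.mark_of(n,'wrist')[:1]: print(n,S(d['point']),d['confidence'])
E
```

```text
shift [-0.8 -2.7 79. ] roll 0.07 now(scale) [  -0.9 -147.4  241. ] t 19.1 F [-0.9 -0.1  1.4]
(np.float64(317.8689612019), np.float64(259.2126081626714)) [array([189.2, 233.4]), array([186.8, 235.3]), array([184.3, 237.4]), array([181.7, 239.5])]
poise_post [  -1.2989 -150.6475  178.    ] 0.61
beam_tip [  -2.8862 -241.2477  127.8   ] 0.71
```

View pics/w8.png

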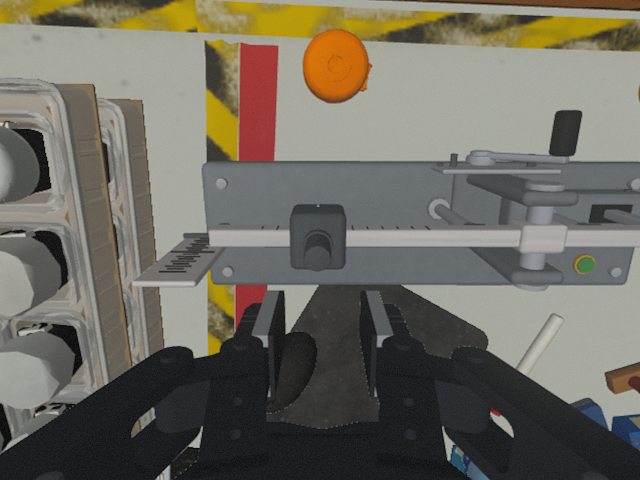

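The post shows at (317,258), which puts it at y = −150 as expected. I'll shift it out about 9.5 mm.

Emit:
move_arm([
  [-1,-3,40,0],
  [-1,-3,70,0],
  [-1,-3,79,0],
  [-1,-3,79,0],
])

```text
time: 19.65
position: [0.5832, 0.1427, 0.1602]
tool_rot: [-0.002, -0.018, 1.0, -0.0]
contact_force: [0.3, -0.3, 0.1]
width: 0.0301
gripper_force: 0.0
```

Emit:
move_arm([
  [0,0,0,0],
  [0,0,0,0],
  [0,-2,0,0],
  [0,-4,0,0],
  [0,-6,0,0],
  [0,-8,0,0],
  [0,-10,0,0],
  [0,-11,0,0],
  [0,-11.5,0,0],
  [0,-11.5,0,0],
], gripper=20)

```text
time: 20.65
position: [0.5852, 0.1309, 0.1612]
tool_rot: [-0.0, -0.018, 1.0, -0.0]
contact_force: [1.2, 1.7, 1.5]
width: 0.0204
gripper_force: 0.8
```

Emit:
move_arm([
  [0,2,0,0],
  [0,2,-40,0],
  [0,2,-80,0],
  [0,2,-80,0],
])

```text
time: 21.05
position: [0.5878, 0.133, 0.247]
tool_rot: [0.005, -0.018, 1.0, -0.0]
contact_force: [1.0, 0.4, 0.4]
width: 0.02
gripper_force: 0.0
```

```bash
python3 - <<'E'
from h import *
goto(-114,25,57)
im,pr=look('w9')
print([np.round(pr(0,y,179),1) for y in (-150,-160)])
for n in ('poise_post','beam_tip'):
  for d in viewer.mark_of(n,'wrist')[:1]: print(n,S(d['point']),d['confidence'])
g=viewer.cut_out('poise_post','wrist')
E
```

```text
shift [118.9 186.3 188.9] roll -0.01 now(scale) [   3.1 -161.3  247. ] t 21.05 F [1.  0.4 0.4]
[array([342.6, 248.1]), array([325. , 248.1])]
poise_post [   2.2414 -163.7801  178.7   ] 0.9
beam_tip [  -2.4407 -239.9626  126.3   ] 0.86
```

Emit:
move_arm([
  [40,40,0,0],
  [80,80,0,0],
  [115,125,0,0],
  [122,170,20,0],
  [122,184,60,0],
  [122,184,110,0],
  [122,184,155,0],
  [122,184,180,0],
  [122,184,182,0],
  [122,184,182,0],
], gripper=60)

```text
time: 22.25
position: [0.4556, 0.3118, 0.0583]
tool_rot: [-0.001, -0.018, 1.0, -0.001]
contact_force: [0.2, 0.1, 0.2]
width: 0.0598
gripper_force: 0.0
```

```bash
python3 - <<'E'
from h import *
goto(-85,24,56)
E
```

```text
shift [-37.7   1.8   2.2] roll -0.01 now(scale) [-122.7   22.2   58.3] t 22.25 F [0.2 0.1 0.2]
```

Emit:
move_arm([
  [-12,2,2,0],
  [-25,2,2,0],
  [-34,2,3,0],
  [-37,2,3,0],
  [-37,1,3,0],
  [-37,-2,3,0],
  [-37,-5,3,0],
  [-37,-9,3,0],
  [-37,-14,3,0],
  [-37,-19,3,0],
  [-37,-24,3,0],
  [-37,-29,3,0],
  [-37,-34,3,0],
  [-37,-39,3,0],
  [-37,-44,3,0],
  [-37,-49,3,0],
  [-37,-54,3,0],
  [-37,-59,3,0],
  [-37,-63,3,0],
  [-37,-67,3,0],
])

```text
time: 24.25
position: [0.4961, 0.2463, 0.0558]
tool_rot: [-0.0, -0.017, 1.0, -0.0]
contact_force: [1.5, 4.5, -1.7]
width: 0.0598
gripper_force: 2.1
```

Emit:
move_arm([
  [0,-4,0,0],
  [0,-7,0,0],
  [0,-10,0,0],
  [0,-12,0,0],
  [0,-14,0,0],
  [0,-16,0,0],
  [0,-17,0,0],
  [0,-18,0,0],
  [0,-19,0,0],
  [0,-20,0,0],
  [0,-20,0,0],
])

```text
time: 25.35
position: [0.4962, 0.2271, 0.056]
tool_rot: [-0.001, -0.018, 1.0, 0.0]
contact_force: [-0.5, 4.7, -3.9]
width: 0.0597
gripper_force: 2.7
```

Emit:
move_arm([
  [0,-1,0,0],
  [0,-2,0,0],
  [0,-3,0,0],
  [0,-3,0,0],
])

```text
time: 25.75
position: [0.4964, 0.225, 0.056]
tool_rot: [-0.001, -0.018, 1.0, 0.001]
contact_force: [0.7, 8.0, -4.9]
width: 0.0599
gripper_force: 4.0
```

Emit:
move_arm([
  [0,-1,0,0],
  [0,4,0,0],
  [0,14,0,0],
  [12,17,0,0],
  [27,17,0,0],
  [40,20,0,0],
  [50,22,-20,0],
  [50,10,-65,0],
  [30,-15,-110,0],
  [0,-40,-132,0],
  [-35,-53,-134,0],
  [-44,-53,-134,0],
  [-44,-53,-134,0],
  [-44,-53,-134,0],
], gripper=60)

```text
time: 27.15
position: [0.5409, 0.1728, 0.1894]
tool_rot: [-0.001, -0.018, 1.0, -0.0]
contact_force: [-0.4, 0.4, -0.1]
width: 0.06
gripper_force: 0.0
```

Emit:
move_arm([
  [0,0,0,0],
  [0,0,0,0],
  [0,0,0,0],
], gripper=25)

```text
time: 27.45
position: [0.5419, 0.1729, 0.1902]
tool_rot: [-0.0, -0.018, 1.0, -0.0]
contact_force: [0.1, 0.5, -0.3]
width: 0.0252
gripper_force: 0.0
```

```bash
python3 - <<'E'
from h import *
goto(-40,-120,190)
im,pr=look('w10')
for z in (120,130,140): print(z,np.round(pr(0,-239,z),1),np.round(pr(12,-234,z),1))
u,v=map(int,pr(0,-239,130)); x0,y0=max(u-90,0),v-60
save(cv2.resize(im[y0:y0+110,x0:x0+160],None,fx=5,fy=5,interpolation=cv2.INTER_CUBIC),'w10c'); print(x0,y0)
for d in viewer.mark_of('beam_tip','wrist')[:1]: print(S(d['point']),d['confidence'])
viewer.snapshot('side')
for d in viewer.mark_of('beam_tip','side')[:1]: print(S(d['point']),d['confidence'])
E
```

```text
shift [-1.3 -0.3  0.2] roll 0.05 now(scale) [ -41.3 -119.7  190.2] t 27.45 F [ 0.1  0.5 -0.3]
120 [125.5 318. ] [136.4 335.7]
130 [117.2 326.2] [128.7 344.5]
140 [108.1 335. ] [120.2 354. ]
27 266
[  -1.6623 -240.5904  129.3   ] 0.77
[  -0.9824 -244.0164  126.3   ] 0.95
```

View pics/w10c.png

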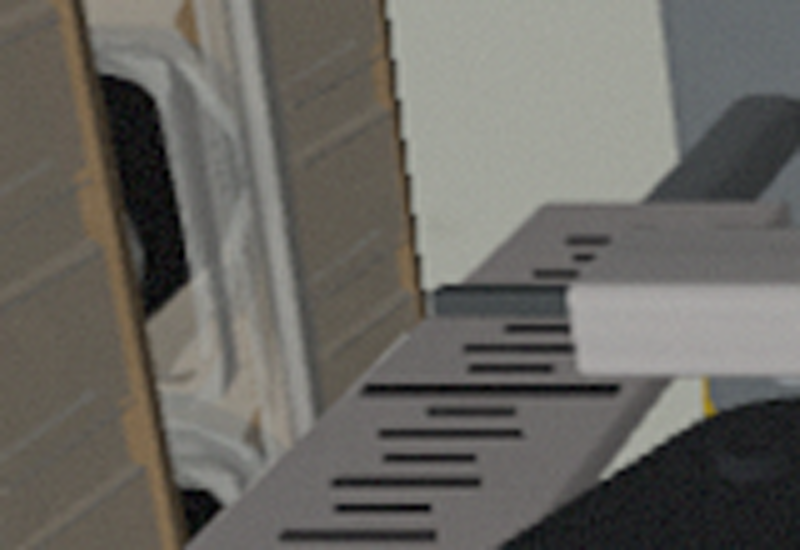

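The index plate reads clearly. The long zero mark is at crop (490,388), and the tip is at crop (435–570, 285–318). After the 12 mm parallax this gives a tip within about 1 mm of zero. I'll hold for a moment to confirm it is steady.

Emit:
move_arm([
  [0,0,0,0],
  [0,0,0,0],
  [0,0,0,0],
  [0,0,0,0],
  [0,0,0,0],
  [0,0,0,0],
  [0,0,0,0],
  [0,0,0,0],
  [0,0,0,0],
  [0,0,0,0],
  [0,0,0,0],
  [0,0,0,0],
  [0,0,0,0],
  [0,0,0,0],
  [0,0,0,0],
])

```text
time: 29.15
position: [0.5428, 0.1725, 0.1903]
tool_rot: [0.0, -0.018, 1.0, 0.0]
contact_force: [0.9, -0.1, -0.4]
width: 0.0252
gripper_force: 0.0
```

```bash
python3 - <<'E'
from h import *
a=cv2.imread('pics/w10.png')
im,pr=look('w11'); b=im[:,:,::-1]
goto(-114,-72,58)
g=lambda i:cv2.cvtColor(np.ascontiguousarray(i),cv2.COLOR_BGR2GRAY).astype(np.float32)
for nm,(x,y,w,h) in dict(plate=(90,338,50,30),tip=(108,315,40,20),beamend=(135,300,40,45)).items():
    t=g(a)[y:y+h,x:x+w]; r=cv2.matchTemplate(g(b)[y-8:y+h+8,x-8:x+w+8],t,cv2.TM_CCOEFF_NORMED)
    print(nm,np.array(cv2.minMaxLoc(r)[3])-8,r.max())
for d in viewer.mark_of('beam_tip','wrist')[:1]: print(S(d['point']),d['confidence'])
# beam top front edge rows vs prediction at several y
for y in (-215,-195,-60,-35): print(y,np.round(pr(-6,y,138),1))
gb=g(b)
for y in (-215,-205,-195,-190,-60,-35):
    u,v=pr(-6,y,138); c=gb[int(v)-8:int(v)+9,int(u)-1:int(u)+2].mean(1); k=np.argmax(np.abs(np.diff(c))); print(y,round(v,1),int(v)-8+k+.5, np.abs(np.diff(c)).max())
E
```

```text
shift [ 73.6  48.1 132.3] roll -0.0 now(scale) [ -40.4 -120.2  190.3] t 29.2 F [ 0.5 -0.3 -0.4]
plate [ 1 -1] 0.877085
tip [ 1 -1] 0.92884356
beamend [ 1 -1] 0.9795949
[  -0.5384 -239.9295  128.2   ] 0.57
-215 [152.2 322.1]
-195 [188.2 322.1]
-60 [430.8 322. ]
-35 [475.7 322. ]
-215 322.1 320.5 24.333328
-205 322.1 320.5 24.666672
-195 322.1 320.5 23.333336
-190 322.1 321.5 23.333328
-60 322.0 321.5 24.666672
-35 322.0 321.5 27.333328
```

The beam is steady: plate and tip shift identically between the two frames. Its edge also lies on the level prediction. Now I'll arrest it.

Emit:
move_arm([
  [35,20,0,0],
  [72,48,0,0],
  [74,48,40,0],
  [74,48,85,0],
  [74,48,120,0],
  [74,48,132,0],
  [74,48,132,0],
  [74,48,132,0],
], gripper=0)

```text
time: 30.05
position: [0.4684, 0.2182, 0.0596]
tool_rot: [0.001, -0.017, 1.0, 0.0]
contact_force: [0.3, 0.4, -0.4]
width: -0.0001
gripper_force: 0.0
```

Emit:
move_arm([
  [-10,0,0,0],
  [-20,0,0,0],
  [-28,0,0,0],
  [-28,2,0,0],
  [-28,5,0,0],
  [-28,8,0,0],
  [-28,12,0,0],
  [-28,16,0,0],
  [-28,21,0,0],
  [-28,26,0,0],
  [-28,31,0,0],
  [-28,36,0,0],
  [-28,41,0,0],
  [-28,46,0,0],
  [-28,51,0,0],
  [-28,56,0,0],
  [-28,61,0,0],
  [-28,66,0,0],
  [-28,70,0,0],
  [-28,73,0,0],
])

```text
time: 32.05
position: [0.492, 0.2917, 0.0575]
tool_rot: [-0.001, -0.018, 1.0, -0.001]
contact_force: [0.5, -4.7, -2.9]
width: 0.0004
gripper_force: 2.3
```

Emit:
move_arm([
  [0,2,0,0],
  [0,4,0,0],
  [0,6,0,0],
  [0,8,0,0],
  [0,10,0,0],
  [0,12,0,0],
  [0,13,0,0],
  [0,14,0,0],
  [0,15,0,0],
  [0,16,0,0],
  [0,16,0,0],
])

```text
time: 33.15
position: [0.4917, 0.3072, 0.0579]
tool_rot: [-0.0, -0.017, 1.0, -0.001]
contact_force: [0.7, -5.5, -3.6]
width: 0.0001
gripper_force: 2.7
```

Emit:
move_arm([
  [0,1,0,0],
  [0,2,0,0],
  [0,3,0,0],
  [0,4,0,0],
  [0,4,0,0],
])

```text
time: 33.65
position: [0.4915, 0.3093, 0.0576]
tool_rot: [-0.0, -0.017, 1.0, -0.003]
contact_force: [1.4, -10.7, -3.9]
width: -0.0004
gripper_force: 5.2
```

Emit:
move_arm([
  [0,0.5,0,0],
  [0,1,0,0],
  [0,1,0,0],
])

```text
time: 33.95
position: [0.4915, 0.3094, 0.0576]
tool_rot: [-0.0, -0.017, 1.0, -0.004]
contact_force: [3.0, -11.1, -2.4]
width: 0.0002
gripper_force: 6.4
```

Same stop as before. I'll back off clear and check.

Emit:
move_arm([
  [0,-3,0,0],
  [5,-8,0,0],
  [20,-8,0,0],
  [40,-10,0,0],
  [50,-15,-40,0],
  [60,-20,-90,0],
  [70,-20,-135,0],
  [70,-20,-150,0],
  [70,-20,-150,0],
  [70,-20,-150,0],
])

```text
time: 34.95
position: [0.4226, 0.2912, 0.2084]
tool_rot: [0.0, -0.018, 1.0, 0.001]
contact_force: [-0.8, -0.7, 0.3]
width: 0.0004
gripper_force: 0.0
```

```bash
python3 - <<'E'
from h import *
goto(0,0,200)
im=show('side','top'); save(np.vstack([im['top'][170:320,60:560],im['side'][170:400,110:610][:230]]),'f')
for c in im:
  for n in ('lever_knob','poise_post','drive_unit','waiting_unit','label_roll'):
    for d in viewer.mark_of(n,c)[:2]: print(c,n,S(d['point']),d['confidence'])
E
```

```text
shift [-156.4   -2.8    8.5] roll 0.03 now(scale) [-156.4    2.7  208.4] t 34.95 F [-0.8 -0.7  0.3]
side lever_knob [  -6.0408 -160.2867  177.5   ] 0.65
side poise_post [  -6.5983 -159.0663  181.    ] 0.57
side poise_post [  -3.1951 -244.3388  126.4   ] 0.37
side drive_unit [ -1.8707 103.2296 170.8   ] 0.9
side drive_unit [-105.2973  164.0046    7.5   ] 0.67
side waiting_unit [-67.4442 309.8636  -0.6   ] 0.82
side label_roll [  9.5697 257.7229   1.5   ] 0.88
top lever_knob [-67.7279  40.2068  74.3   ] 0.57
top lever_knob [ -1.7658 100.5243 167.8   ] 0.36
top poise_post [  -6.544  -160.3691  180.8   ] 0.85
top drive_unit [-107.2412  168.4758   -1.8   ] 0.73
top drive_unit [ -4.7246 107.4326 168.9   ] 0.62
top waiting_unit [-71.3086 308.0984   1.7   ] 0.78
top label_roll [  8.8511 260.0496   0.1   ] 0.56
top label_roll [  -3.2015 -238.8352  130.    ] 0.17
```

View pics/f.png

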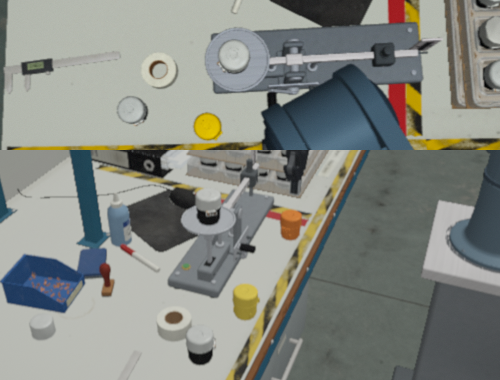

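The lever is home at the left, with its knob at lower-pane (248,247). The unit is still on the pan at (208,205), and everything around the scale is where it was. The arm is clear, so I'll hand in.

```bash
python3 -c "
from bench import env
print(env.finish_job())"
```

```text
the job is handed in; nothing more can be done
None
```

I handed the job in after about 35 s on the robot's clock: with the poise about 86 mm out, the freed beam stood steady within about 1 mm of level at the tip for over 3 s, and it is now arrested again with the lever home at the left; the hand-in gave no verdict.

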